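Clamp a wooden offcut on end in the drilling jig

ROBOT

A 6-joint arm with a two-finger parallel gripper is mounted at the origin on a cart in front of the work surface, level with it; the furniture and walls round the work are solid. World frame = base frame: x ahead of the robot, y to its left, z up, the work surface at z = 0. Lengths are in m, angles in rad, forces in N, time in s.
With the tool pointing down it reaches from about 0.325 to 0.775 m from the base axis. Payload 5.5 kg.
Tool frame: the origin (TCP) lies on the mounting face of the last link; the fingertips stand 182 mm ahead of it and the grasp point (between the pads) lies 163 mm ahead of it; z points along the fingers, y is the line along which they close (so a half turn about z gives the same grasp; the last joint's range is limited). The gripper opens to 88 mm and grips with 3 to 60 N. Pads are 20 mm wide; open, the fingers measure 115 mm over their backs; the gripper's body (75 mm by 178 mm) begins 61 mm behind the grasp point.
Start: joints at [1.174, 0.091, 1.231, -0, 1.82, -0.057], TCP at [0.2, 0.566, 0.405] pointing down, gripper open.
Joint ranges: [-2.87, 2.87], [-0.86, 2.18], [0.17, 2.46], [-1.51, 4.65], [0.06, 2.69], [-2.65, 2.65]. Speed limits (rad/s): [2.57, 2.57, 3.01, 3.14, 3.14, 3.14].

INTERFACE

Orientations are given as [roll, pitch, yaw] about the fixed x, y, z axes, in that order (R = Rz(yaw) Ry(pitch) Rx(roll)).
In Python, from rig import env gives the robot as it stands. The module is installed in compiled form; this text tells all that it offers.
- The arm moves only by the shell command python3 -m inch 'ROWS'. ROWS is JSON, a list of rows, each an object with "linear": the shift along the world's x, y, z in m, a list of three; "spin": the turn about the world's z in rad; "jaw": the opening, from -1 (shut) to 1 (fully open), so that 0 is half open. In form: [{"linear": [x, y, z], "spin": spin, "jaw": jaw}, ...]. A call has 1 to 12 rows; each row shifts and turns the commanded pose from where the row before left it; what a row does not reach is not made up. A row lasts 1/10 s, in which the tool goes at most 50 mm and 8.59 degrees, less where a joint would pass 70% of its speed; a pose out of reach is approached as far as the arm can. A call with a gripper value outside its range is refused whole. The fingers move at their own pace and stop on an object; the grip force is fixed at half the most. Time passes only in rows, so rows that do not move let the fingers close. It gives the time, the measured TCP pose, the force, the opening and the grip force at its end, in the units of the state.
- env.get_state(): the state, without advancing time (a new reading comes with each control period).
- env.get_image(name): name is "side" or "top"; returns a dict with "pixels" (420x560x3 uint8, red, green, blue), "depth" (420x560 float32, m along the optical axis (not along the pixel's ray), 0 where there is no reading), "mtx" (3x3 intrinsics, pixels), "R" (3x3) and "t" (3): a world point X has camera coordinates R X + t. Camera axes: x right, y down, z forward; pixel columns grow to the right and rows downward; lengths in m; the calibration is good to about 2 mm. A picture is of the moment at which its call begins.
- env.hand_in(): hands the job in; it is judged then, once.
The state is a dict: "time": time; "joint_positions": joint angles; "dq": joint speeds; "joint_efforts": joint torques, N m; "eef_pos": TCP position; "orientation": TCP orientation; "ft_force": force on the tool from outside, world axes, zero at the start; "ft_torque": the same for the moment, N m; "opening": finger opening in m; "gripper_force": force on a finger pad.
Only numpy, scipy, OpenCV 4.12 (cv2) and the standard library are available. Lean on these libraries where they do the work, as an engineer would, in place of code of your own. Each camera call takes 0.05 s, during which the arm holds its last target. There are 200 camera calls.

TASK

Get the wooden offcut ready for end drilling: stand it on end in the slot between the two blue posts of the drilling jig, lowering it gently all the way down to the base plate rather than dropping it in. Then let go of it and slide the red jaw up against it until it is snug. Leave the pliers, the tape measure and the black tape where they are.

Things in the scene. Friction and masses are not known exactly. Their poses are not given: they have to be found in the camera images.
- offcut: loose brown wooden block, 58 x 110 x 38 mm (its own x, y, z), 0.09 to 0.15 kg, lying flat on the bench right of the jig at the start. Origin: centre of its 58 x 110 mm underside as it lies; x across its width, y along its length, z up through its thickness. It stands by itself on a 58 x 38 mm end; either end may be up, either broad face may face the jaw
- offcut_center (a point): the middle of the wooden block (19 mm along its own z from its origin), axes as the block's
- jig: drilling jig, fixed to the bench: aluminium base plate 10 mm thick, two blue channel posts, red sliding jaw. Origin: on the bench under the middle of the slot; z up; x is the way the jaw slides to close; y from post to post. Plate: x -165 to 43 mm, y -55 to 55 mm. Posts: x -29 to 29 mm, y 23.5 to 40.5 mm either side, up to z = 110 mm, with thin steel lead-in flares up to z = 117 mm
- slot_floor (a point): centre of the slot on the plate's top, 10 mm above the bench, axes as the jig's; the block's end rests here. The slot is 41 mm along x by 61 mm along y and upright. The posts enclose the block's narrow edges for 100 mm and overlap its broad faces by 7 mm; between them windows 47 mm wide (y) leave both broad faces open for fingers. Seated, the block's top is 120 mm above the bench
- jaw (a joint): slide of the red jaw, m: 0 = fully open (face 64 mm from the slot's middle), grows as it closes along the jig's +x; 0.0465 when it holds the block against the far lips of the slot; stops at 0.056 if the slot is empty. Starts between 0 and 0.010, stays where it is left, takes about 3 N to slide
- jaw_face (a point): middle of the jaw's black pressing face (34 mm wide, from 12 to 72 mm above the bench), 42 mm above the bench; axes as the jig's, it presses towards +x
- jaw_handle (a point): middle of the red grip of the jaw's upright handle, 60 mm behind the jaw's face, 95 mm above the bench; the grip is a vertical cylinder 22 mm in diameter from 82 to 108 mm above the bench, on a 16 mm steel rod that goes down to 26 mm. Push it from behind or pinch it. Axes as the jig's
- pliers: red-handled pliers lying flat, 60 x 167 x 17 mm, bystander; origin at the centre of the underside, y along its length
- measure: yellow and black tape measure, 43 x 98 x 66 mm, bystander; origin at the centre of the underside
- black_tape: roll of black tape lying flat, 65 mm in diameter, 19 mm high, bystander; origin at the centre of the underside

How it is judged:
On the way, in this order (a step that is already met when the one before it is completed fails the run):
1. the block stands on end in the slot, down on the base plate, and the fingers are off it, with the jaw still open (z of offcut_center in the frame of slot_floor between 0.051 and 0.059 m and horizontal distance between offcut_center and slot_floor below 0.006 m and angle between the y axis of offcut and the z axis of jig, either way round below 0.08 rad and contact force between the fingers and offcut below 0.1 N and value of joint jaw below 0.035 m), for 0.2 s.
2. the jaw is up against the block (value of joint jaw above 0.0445 m), for 0.2 s.
At the end, for the whole second after the job is handed in: The wooden block stands on end in the slot, at rest: its middle within 6 mm sideways of the slot's middle and 55 mm (within 4 mm) above the base plate, its length within 0.08 rad of vertical; the jaw is closed to within 2 mm of the snug position (joint above 0.0445) (z of offcut_center in the frame of slot_floor between 0.051 and 0.059 m and horizontal distance between offcut_center and slot_floor below 0.006 m and angle between the y axis of offcut and the z axis of jig, either way round below 0.08 rad and value of joint jaw above 0.0445 m and linear speed of offcut below 0.02 m/s); the robot touches nothing.
It fails at once if the block drops into the slot (faster than 0.35 m/s inside it) (linear speed of offcut above 0.35 m/s and horizontal distance between offcut_center and slot_floor below 0.012 m and z of offcut_center in the frame of slot_floor below 0.145 m).
It fails at once if the pliers are moved by more than 30 mm (distance of pliers from where it was at the start of the episode above 0.03 m).
It fails at once if the tape measure is moved by more than 30 mm (distance of measure from where it was at the start of the episode above 0.03 m).
It fails at once if the roll of black tape is moved by more than 30 mm (distance of black_tape from where it was at the start of the episode above 0.03 m).
It also fails if it takes over 72 s, if anything falls off the work surface, if the arm or the gripper's body presses on something with over 40 N, if the wrist force passes 120 N, or if a joint passes its speed limit or range.

## Working session

There is one attempt and no reset: what is moved stays moved. The work goes in short steps, Python scripts to look and compute and a shell command to move; the robot and the scene stay as the last step left them, time stands still between calls to the robot, and variables do not carry over. Pictures are saved under pics/ and viewed, at most 10 in all, crops included, and the job is handed in when it is done.

```bash
mkdir -p pics
cat > h.py <<'E'
from rig import env
import numpy as np, cv2
def shot(n,name):
    im=env.get_image(n); cv2.imwrite(f'pics/{name}.png',im['pixels'][:,:,::-1]); np.savez(f'{name}.npz',**im); return im
def world(im):
    d=im['depth'].astype(float); v,u=np.indices(d.shape); K=im['mtx']
    P=np.stack([(u-K[0,2])/K[0,0]*d,(v-K[1,2])/K[1,1]*d,d],-1)
    W=(P-im['t'])@im['R']; W[d==0]=np.nan; return W
E
python3 - <<'E'
from h import *
for n in('top','side'):
    im=shot(n,n+'0'); print(n,-im['R'].T@im['t'],im['R'][2])
print(env.get_state())
E
```

```text
top [ 0.36382709 -0.10057898  1.34630791] [ 0.11953476 -0.01091319 -0.99277004]
side [ 0.1091734  -0.91944498  0.57708001] [ 0.397369    0.79132332 -0.46465608]
{'time': 0.1, 'joint_positions': array([ 1.17428527e+00,  9.17890630e-02,  1.23175439e+00, -3.81574370e-05,
        1.81977012e+00, -5.66894074e-02]), 'dq': array([ 1.94798440e-03, -3.21346327e-03, -3.34114215e-03,  6.62675143e-05,
       -1.22322268e-03, -3.64237053e-04]), 'joint_efforts': array([ 3.22213193e-03, -4.47857523e+01, -4.07569635e+01,  7.01570115e-02,
        2.84510711e-02, -8.60128011e-05]), 'eef_pos': array([0.20001566, 0.5657423 , 0.40362263]), 'orientation': array([-3.13987240e+00, -6.05679414e-05,  2.80176158e+00]), 'ft_force': array([ 0.95798988,  0.51609904, -0.24751763]), 'ft_torque': array([-0.0015973 , -0.00879158, -0.04806153]), 'gripper_force': 0.0, 'opening': 0.08736307535985717}
```

View pics/top0.png

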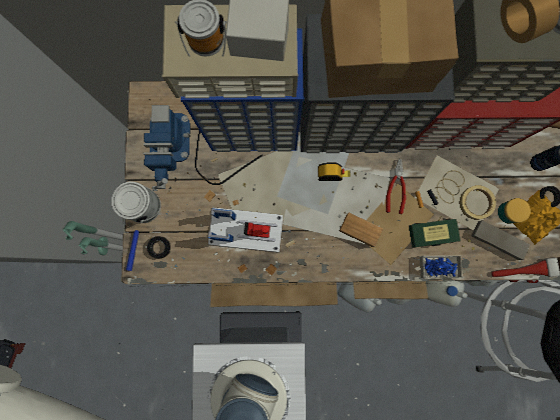

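View pics/side0.png

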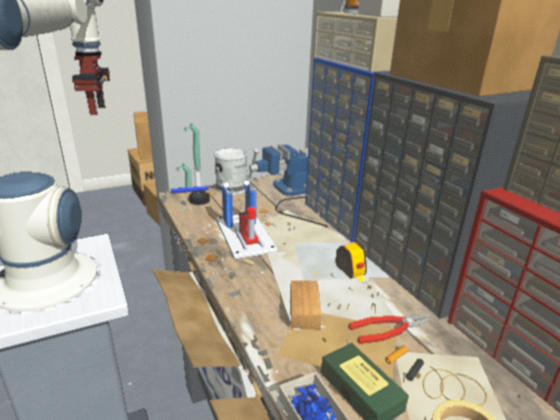

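Top view: the jig is at (245,230), with posts on the left at about (222,225) and the red jaw at (258,229). The block is at (361,230), the pliers at (396,190), the measure at (330,172) and the black tape at (157,247). Next I'll measure these.

Run:
```python
from h import *
im=dict(np.load('top0.npz')); W=world(im); hsv=cv2.cvtColor(im['pixels'],cv2.COLOR_RGB2HSV)
Z=W[...,2]
def rep(name,m):
    p=W[m]; r=cv2.minAreaRect((p[:,:2]*1000).astype(np.float32)); print(name,m.sum(),'z',np.nanpercentile(p[:,2],[5,50,95]).round(3),'rect mm',np.round(r[0],1),np.round(r[1],1),round(r[2],1))
    return p
def box(m,a):
    o=np.zeros_like(m);o[a[1]:a[3],a[0]:a[2]]=1;return m&o
m=box((Z>.028)&(Z<.05),(335,205,390,252)); p=rep('block',m)
m=box((Z>.10)&(Z<.13),(200,195,250,250));
n,l,st,c=cv2.connectedComponentsWithStats(m.astype(np.uint8))
for i in range(1,n):
    if st[i,4]>10: rep(f'post{i}',l==i)
rep('plate',box((Z>.006)&(Z<.02)&(hsv[...,1]<60)&(hsv[...,2]>130),(205,200,290,255)))
red=box((hsv[...,1]>150)&((hsv[...,0]<8)|(hsv[...,0]>172)),(235,215,285,245))
rep('redhandle',red&(Z>.095)); rep('red',red)
print('table z',np.nanmedian(Z[250:262,290:340]))
big=cv2.resize(im['pixels'][185:265,195:400],None,fx=3.9,fy=3.9,interpolation=cv2.INTER_CUBIC)
cv2.imwrite('pics/crop.png',big[:,:,::-1])
```

```text
block 787 z [0.033 0.038 0.042] rect mm [ 469.6 -328.1] [110.2  58.6] 63.8
post1 101 z [0.105 0.113 0.119] rect mm [512.9  63. ] [56.5 16.8] 83.5
post2 96 z [0.108 0.113 0.119] rect mm [448.8  70.5] [56.6 16.9] 81.3
plate 1311 z [0.007 0.01  0.016] rect mm [487.6  -5.3] [229.4 146.1] 86.4
redhandle 48 z [0.102 0.107 0.112] rect mm [467.3 -55.1] [19.  18.9] 87.5
red 253 z [0.024 0.031 0.109] rect mm [468.9 -33.5] [62.3 32.9] 83.4
table z 0.0002681188790180632
```

View pics/crop.png

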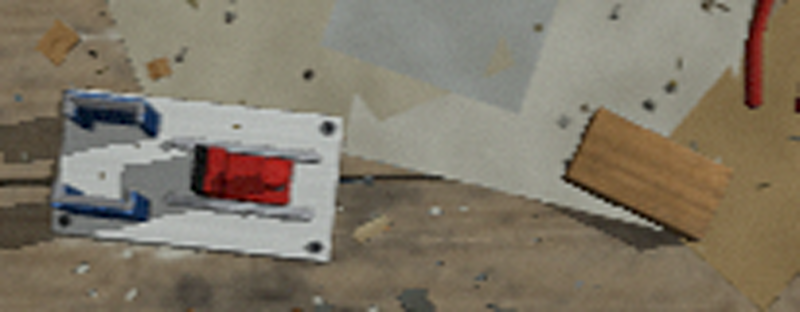

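```bash
python3 -m inch '[{"linear":[0.02,-0.045,0],"spin":-0.14,"jaw":0.8},{"linear":[0.02,-0.045,0],"spin":-0.14,"jaw":0.8},{"linear":[0.02,-0.045,0],"spin":-0.14,"jaw":0.8},{"linear":[0.02,-0.045,0],"spin":-0.14,"jaw":0.8},{"linear":[0.02,-0.045,0],"spin":-0.14,"jaw":0.8},{"linear":[0.02,-0.045,0],"spin":-0.14,"jaw":0.8},{"linear":[0.02,-0.045,0],"spin":-0.14,"jaw":0.8},{"linear":[0.02,-0.045,0],"spin":-0.14,"jaw":0.8},{"linear":[0.02,-0.045,0],"spin":-0.14,"jaw":0.8},{"linear":[0.02,-0.045,0],"spin":-0.14,"jaw":0.8},{"linear":[0.02,-0.045,0],"spin":-0.14,"jaw":0.8},{"linear":[0.02,-0.045,0],"spin":-0.14,"jaw":0.8}]'
python3 -m inch '[{"linear":[0,-0.045,0],"spin":0,"jaw":0.8},{"linear":[0,-0.045,0],"spin":0,"jaw":0.8},{"linear":[0,-0.045,0],"spin":0,"jaw":0.8},{"linear":[0,-0.045,0],"spin":0,"jaw":0.8},{"linear":[0,-0.045,-0.01],"spin":0,"jaw":0.8},{"linear":[0,-0.045,-0.02],"spin":0,"jaw":0.8},{"linear":[0,-0.045,-0.03],"spin":0,"jaw":0.8},{"linear":[0,-0.045,-0.03],"spin":0,"jaw":0.8},{"linear":[0.008,-0.038,-0.03],"spin":0,"jaw":0.8},{"linear":[0,0,0],"spin":0,"jaw":0.8}]'
```

```text
time: 1.3
eef_pos: [0.4402, 0.0236, 0.4045]
orientation: [3.142, -0.0, 1.116]
ft_force: [1.5, 0.4, 0.4]
opening: 0.0786
gripper_force: 0.0
time: 2.3
eef_pos: [0.4468, -0.3686, 0.2809]
orientation: [-3.13, -0.002, 1.118]
ft_force: [-0.9, 1.2, -0.3]
opening: 0.0787
gripper_force: 0.0
```

```bash
python3 -m inch '[{"linear":[0.001,-0.002,-0.03],"spin":0,"jaw":0.8},{"linear":[0,0,-0.03],"spin":0,"jaw":0.8},{"linear":[0,0,-0.02],"spin":0,"jaw":0.8},{"linear":[0,0,0],"spin":0,"jaw":0.25},{"linear":[0,0,0],"spin":0,"jaw":0.25},{"linear":[0,0,0],"spin":0,"jaw":0.25},{"linear":[0,0,0],"spin":0,"jaw":0.25}]'
python3 - <<'E'
from h import *
im=shot('side','s1'); big=cv2.resize(im['pixels'][200:380,200:440],None,fx=3,fy=3); cv2.imwrite('pics/s1c.png',big[:,:,::-1])
E
```

```text
time: 3.0
eef_pos: [0.4495, -0.3677, 0.2114]
orientation: [3.138, 0.001, 1.122]
ft_force: [0.2, 0.1, 4.1]
opening: 0.0576
gripper_force: 29.9
```

View pics/s1c.png

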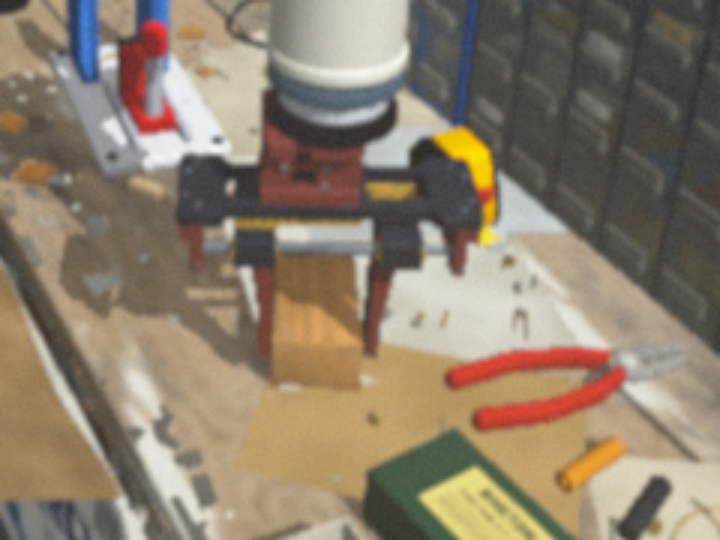

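The block (crop centre 315,330) is held across its width near the end, clear of the pliers. Next I'll lift it and see whether it swings.

```bash
python3 -m inch '[{"linear":[0,0,0.02],"spin":0,"jaw":0.25},{"linear":[0,0,0.03],"spin":0,"jaw":0.25},{"linear":[0,0,0.03],"spin":0,"jaw":0.25},{"linear":[0,0,0.03],"spin":0,"jaw":0.25},{"linear":[0,0,0.02],"spin":0,"jaw":0.25},{"linear":[0,0,0],"spin":0,"jaw":0.25},{"linear":[0,0,0],"spin":0,"jaw":0.25},{"linear":[0,0,0],"spin":0,"jaw":0.25},{"linear":[0,0,0],"spin":0,"jaw":0.25}]'
python3 - <<'E'
from h import *
im=shot('side','s2'); big=cv2.resize(im['pixels'][200:380,200:440],None,fx=3,fy=3); cv2.imwrite('pics/s2c.png',big[:,:,::-1])
E
```

```text
time: 3.95
eef_pos: [0.4488, -0.3674, 0.3371]
orientation: [-3.139, -0.001, 1.122]
ft_force: [-0.4, 0.4, -0.6]
opening: 0.0578
gripper_force: 29.9
```

View pics/s2c.png

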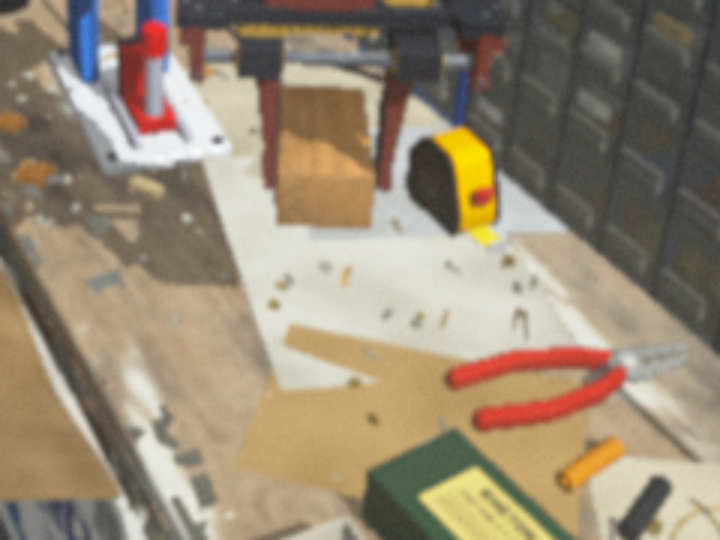

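It's still held level and stiff in the pads (crop 320,155). I'll lower it a bit and test whether a wider commanded opening weakens the grip.

```bash
python3 -m inch '[{"linear":[0,0,-0.02],"spin":0,"jaw":0.28},{"linear":[0,0,0],"spin":0,"jaw":0.29},{"linear":[0,0,0],"spin":0,"jaw":0.3}]'; python3 -m inch '[{"linear":[0,0,0],"spin":0,"jaw":0.305}]';python3 -m inch '[{"linear":[0,0,0],"spin":0,"jaw":0.31}]'
```

```text
time: 4.3
eef_pos: [0.4489, -0.3674, 0.3182]
orientation: [-3.139, -0.001, 1.122]
ft_force: [0.7, 0.9, -1.0]
opening: 0.0579
gripper_force: 27.0
time: 4.4
eef_pos: [0.449, -0.3676, 0.3197]
orientation: [3.141, 0.0, 1.122]
ft_force: [0.7, 0.7, -1.2]
opening: 0.0576
gripper_force: 21.4
time: 4.5
eef_pos: [0.4491, -0.3676, 0.3201]
orientation: [3.14, 0.0, 1.122]
ft_force: [-1.4, -0.4, -1.0]
opening: 0.058
gripper_force: 16.0
```

The force falls gradually with opening, so I'll ease it down until the block pivots.

```bash
python3 -m inch '[{"linear":[0,0,0],"spin":0,"jaw":0.314},{"linear":[0,0,0],"spin":0,"jaw":0.316},{"linear":[0,0,0],"spin":0,"jaw":0.318},{"linear":[0,0,0],"spin":0,"jaw":0.318},{"linear":[0,0,0],"spin":0,"jaw":0.318},{"linear":[0,0,0],"spin":0,"jaw":0.318}]'
python3 - <<'E'
from h import *
im=shot('side','s3'); big=cv2.resize(im['pixels'][200:380,200:440],None,fx=3,fy=3); cv2.imwrite('pics/s3c.png',big[:,:,::-1])
E
```

```text
time: 5.1
eef_pos: [0.449, -0.3675, 0.3191]
orientation: [-3.141, -0.0, 1.122]
ft_force: [0.6, 0.4, -1.3]
opening: 0.0576
gripper_force: 3.0
```

View pics/s3c.png

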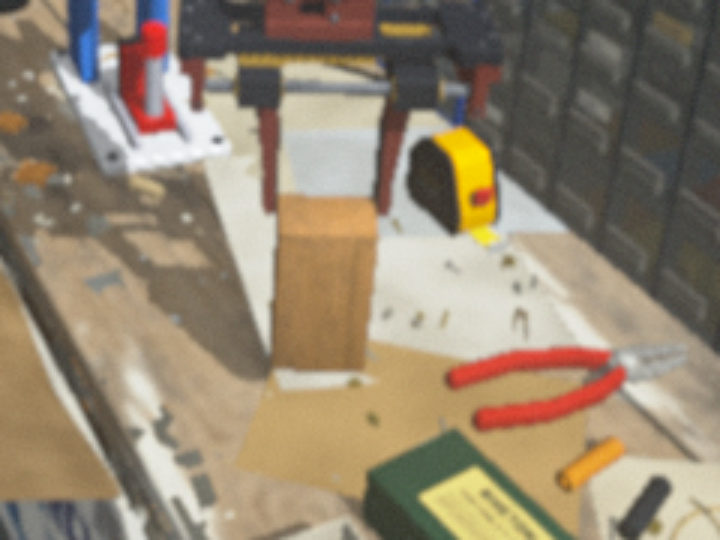

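The block now hangs vertically from its end (crop x 275–375, y 195–370). I'll firm the grip and measure the bottom height.

```bash
python3 -m inch '[{"linear":[0,0,0],"spin":0,"jaw":0.28},{"linear":[0,0,0],"spin":0,"jaw":0.25}]'
python3 - <<'E'
from h import *
im=shot('side','s4'); W=world(im)
for r in range(262,330,4):
    print(r,W[r,308].round(3),W[r,300].round(3))
E
```

```text
time: 5.35
eef_pos: [0.449, -0.3675, 0.3191]
orientation: [-3.142, -0.0, 1.122]
ft_force: [-0.4, -0.2, -2.0]
opening: 0.0576
gripper_force: 30.0
262 [ 0.565 -0.176  0.004] [ 0.547 -0.17   0.005]
266 [ 0.445 -0.373  0.147] [ 0.434 -0.364  0.145]
270 [ 0.441 -0.381  0.145] [ 0.428 -0.375  0.144]
274 [ 0.436 -0.39   0.144] [ 0.424 -0.383  0.143]
278 [ 0.432 -0.397  0.141] [ 0.419 -0.393  0.142]
282 [ 0.432 -0.398  0.133] [ 0.419 -0.392  0.133]
286 [ 0.432 -0.398  0.125] [ 0.42  -0.391  0.124]
290 [ 0.435 -0.395  0.113] [ 0.422 -0.39   0.114]
294 [ 0.435 -0.397  0.106] [ 0.422 -0.39   0.104]
298 [ 0.436 -0.395  0.095] [ 0.425 -0.387  0.093]
302 [ 0.437 -0.395  0.086] [ 0.424 -0.388  0.085]
306 [ 0.438 -0.395  0.076] [ 0.425 -0.388  0.075]
310 [ 0.44  -0.392  0.065] [ 0.426 -0.387  0.065]
314 [ 0.439 -0.394  0.057] [ 0.428 -0.385  0.054]
318 [ 0.442 -0.391  0.045] [ 0.428 -0.386  0.045]
322 [ 0.442 -0.392  0.035] [ 0.428 -0.386  0.036]
326 [ 0.456 -0.371  0.004] [ 0.441 -0.366  0.005]
```

```bash
python3 -m inch '[{"linear":[0,0,-0.015],"spin":0,"jaw":0.28},{"linear":[0,0,-0.01],"spin":0,"jaw":0.3},{"linear":[0,0,-0.004],"spin":0,"jaw":0.312},{"linear":[0,0,-0.003],"spin":0,"jaw":0.316},{"linear":[0,0,-0.003],"spin":0,"jaw":0.317},{"linear":[0,0,-0.002],"spin":0,"jaw":0.317},{"linear":[0,0,0],"spin":0,"jaw":0.317},{"linear":[0,0,0],"spin":0,"jaw":0.317}]'
python3 - <<'E'
from h import *
im=shot('side','s5'); W=world(im)
for r in range(266,350,4):
    print(r,W[r,308].round(3),W[r,300].round(3))
E
```

```text
time: 6.2
eef_pos: [0.449, -0.3673, 0.2836]
orientation: [3.14, 0.0, 1.122]
ft_force: [-1.7, 2.3, 6.0]
opening: 0.058
gripper_force: 6.0
266 [ 0.558 -0.19   0.003] [ 0.54  -0.182  0.003]
270 [ 0.55  -0.203  0.002] [ 0.534 -0.194  0.001]
274 [ 0.542 -0.218  0.003] [ 0.526 -0.209  0.001]
278 [ 0.452 -0.365  0.115] [ 0.438 -0.359  0.114]
282 [ 0.446 -0.375  0.114] [ 0.433 -0.369  0.113]
286 [ 0.441 -0.384  0.113] [ 0.428 -0.379  0.113]
290 [ 0.436 -0.394  0.112] [ 0.423 -0.388  0.112]
294 [ 0.434 -0.398  0.107] [ 0.421 -0.391  0.106]
298 [nan nan nan] [ 0.422 -0.391  0.097]
302 [ 0.436 -0.396  0.087] [ 0.423 -0.39   0.087]
306 [ 0.437 -0.396  0.078] [ 0.424 -0.39   0.078]
310 [ 0.438 -0.395  0.068] [ 0.424 -0.39   0.068]
314 [ 0.439 -0.394  0.057] [ 0.426 -0.388  0.057]
318 [ 0.44  -0.394  0.047] [ 0.428 -0.386  0.045]
322 [ 0.441 -0.394  0.037] [ 0.428 -0.386  0.036]
326 [ 0.442 -0.393  0.027] [ 0.43  -0.385  0.025]
330 [ 0.442 -0.394  0.018] [ 0.43  -0.385  0.015]
334 [ 0.444 -0.392  0.005] [ 0.431 -0.384  0.004]
338 [ 0.441 -0.398  0.002] [ 0.426 -0.394  0.004]
342 [ 0.436 -0.406  0.001] [ 0.422 -0.402  0.003]
346 [ 0.43  -0.418  0.004] [ 0.417 -0.411  0.003]
```

```bash
python3 -m inch '[{"linear":[0,0,0],"spin":0,"jaw":0.33},{"linear":[0,0,0],"spin":0,"jaw":0.4},{"linear":[0,0,0],"spin":0,"jaw":0.6},{"linear":[0,0,0.02],"spin":0,"jaw":0.6},{"linear":[0,0,0.04],"spin":0,"jaw":0.6},{"linear":[0,0.05,0.02],"spin":0.14,"jaw":0.6},{"linear":[0,0.05,0],"spin":0.14,"jaw":0.6},{"linear":[0,0.05,0],"spin":0.14,"jaw":0.6},{"linear":[0,0.04,0],"spin":0.14,"jaw":0.6},{"linear":[0,0.03,0],"spin":0.14,"jaw":0.6}]'
python3 - <<'E'
from h import *
im=shot('side','s6'); 
im=shot('top','t6'); W=world(im);Z=W[...,2]
m=(Z>.095)&(Z<.125)&(abs(W[...,0]-.45)<.07)&(abs(W[...,1]+.37)<.07)
p=W[m];r=cv2.minAreaRect((p[:,:2]*1000).astype(np.float32));print(m.sum(),np.median(p[:,2]),r,p.mean(0))
E
```

```text
time: 7.25
eef_pos: [0.4487, -0.1489, 0.3608]
orientation: [3.141, -0.0, 1.829]
ft_force: [0.0, 1.1, 0.1]
opening: 0.0703
gripper_force: 0.0
323 0.11011569495514816 ((443.3409423828125, -371.9098815917969), (38.5201301574707, 58.352317810058594), 64.89056396484375) [ 0.44312193 -0.37096914  0.10971049]
```

View pics/s6.png

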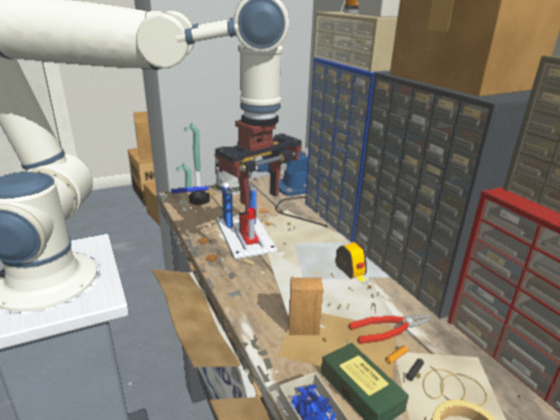

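The block stands upright at (305,307), and the top view gives height 0.110 and a 38.5×58.4 rectangle, which matches its dimensions. Next I'll regrip it on the broad faces.

```bash
python3 -m inch '[{"linear":[-0.001,-0.04,0],"spin":0.125,"jaw":0.5},{"linear":[-0.001,-0.05,0],"spin":0.125,"jaw":0.5},{"linear":[-0.001,-0.05,0],"spin":0.125,"jaw":0.5},{"linear":[-0.001,-0.045,0],"spin":0.125,"jaw":0.5},{"linear":[-0.001,-0.038,0],"spin":0.125,"jaw":0.5},{"linear":[0,0,0],"spin":0.125,"jaw":0.5},{"linear":[0,0,0],"spin":0.12,"jaw":0.5},{"linear":[0,0,0],"spin":0,"jaw":0.5},{"linear":[0,0,0],"spin":0,"jaw":0.5}]'
```

```text
time: 8.25
eef_pos: [0.4437, -0.3747, 0.3604]
orientation: [-3.141, -0.0, 2.687]
ft_force: [-0.1, 0.2, 0.2]
opening: 0.0658
gripper_force: 0.0
```

```bash
python3 -m inch '[{"linear":[0,0.003,-0.04],"spin":0.015,"jaw":0.5},{"linear":[0,0,-0.04],"spin":0,"jaw":0.5},{"linear":[0,0,-0.022],"spin":0,"jaw":0.5},{"linear":[0,0,0],"spin":0,"jaw":0.5},{"linear":[0,0,0],"spin":0,"jaw":0.0},{"linear":[0,0,0],"spin":0,"jaw":-0.15},{"linear":[0,0,0],"spin":0,"jaw":-0.25},{"linear":[0,0,0],"spin":0,"jaw":-0.25},{"linear":[0,0,0],"spin":0,"jaw":-0.25}]'
python3 -m inch '[{"linear":[0,0,0.02],"spin":0,"jaw":-0.25},{"linear":[0,0,0.04],"spin":0,"jaw":-0.25},{"linear":[0,0,0.045],"spin":0,"jaw":-0.25},{"linear":[0,0,0.045],"spin":0,"jaw":-0.25},{"linear":[0,0.02,0.01],"spin":0.1,"jaw":-0.25},{"linear":[0,0.045,0],"spin":0.1,"jaw":-0.25},{"linear":[0.005,0.045,0],"spin":0.1,"jaw":-0.25},{"linear":[0.005,0.045,0],"spin":0.02,"jaw":-0.25},{"linear":[0.005,0.045,0],"spin":0,"jaw":-0.25},{"linear":[0.005,0.045,0],"spin":0,"jaw":-0.25},{"linear":[0.005,0.045,0],"spin":0,"jaw":-0.25}]'
```

```text
time: 9.15
eef_pos: [0.4442, -0.3713, 0.2605]
orientation: [-3.141, 0.003, 2.707]
ft_force: [-1.2, 0.1, 5.1]
opening: 0.0382
gripper_force: 30.0
time: 10.25
eef_pos: [0.4687, -0.0793, 0.4187]
orientation: [3.142, 0.0, 3.026]
ft_force: [0.4, 0.0, -0.4]
opening: 0.0376
gripper_force: 30.0
```

```bash
python3 -m inch '[{"linear":[0.004,0.045,0],"spin":0,"jaw":-0.25},{"linear":[0.004,0.045,0],"spin":0,"jaw":-0.25},{"linear":[0.004,0.04,0],"spin":0,"jaw":-0.25},{"linear":[0,0.01,0],"spin":0,"jaw":-0.25},{"linear":[0,0.004,0],"spin":0,"jaw":-0.25},{"linear":[0,0,0],"spin":0,"jaw":-0.25},{"linear":[0,0,0],"spin":0,"jaw":-0.25},{"linear":[0,0,0],"spin":0,"jaw":-0.25}]'
python3 - <<'E'
from h import *
im=shot('side','s7'); big=cv2.resize(im['pixels'][110:270,170:350],None,fx=3.7,fy=3.7); cv2.imwrite('pics/s7c.png',big[:,:,::-1])
W=world(im)
hsv=cv2.cvtColor(im['pixels'],cv2.COLOR_RGB2HSV)
# faces of block facing the camera
R=(abs(W[...,0]-.48)<.1)&(abs(W[...,1]-.067)<.1)
m=R&(W[...,2]>.16)&(W[...,2]<.22)&(hsv[...,0]>8)&(hsv[...,0]<25)&(hsv[...,1]>60)
v,u=np.nonzero(m);p=W[m];print(len(p),u.min(),u.max(),v.min(),v.max())
c,s=np.array([.116,.993]),np.array([-.993,.116])
q=p[:,:2]-[.4809,.0667]
print('jig x,y,z pct'); 
for a in(q@c,q@s,p[:,2]): print(np.percentile(a,[2,10,50,90,98]).round(4))
m=R&(hsv[...,0]>100)&(hsv[...,0]<125)&(hsv[...,1]>120)&(W[...,2]>.03)&(W[...,2]<.11)
p=W[m];q=p[:,:2]-[.4809,.0667];print('posts',len(p))
b=q@s
for k in(b>0,b<0):
    for a in((q@c)[k],b[k]): print(np.percentile(a,[2,10,50,90,98]).round(4))
E
```

```text
time: 11.05
eef_pos: [0.481, 0.0617, 0.4188]
orientation: [-3.141, 0.0, 3.025]
ft_force: [-1.1, -0.1, -0.8]
opening: 0.038
gripper_force: 30.0
524 226 250 151 174
jig x,y,z pct
[-0.0267 -0.025  -0.0226 -0.0194 -0.006 ]
[-0.0281 -0.0228  0.0014  0.0262  0.0277]
[0.1623 0.1671 0.1908 0.214  0.2183]
posts 306
[-0.0287 -0.0273 -0.0242 -0.012   0.0013]
[0.024  0.0251 0.0327 0.0374 0.0378]
[-0.0278 -0.0266 -0.0238  0.0241  0.0272]
[-0.0413 -0.0404 -0.033  -0.0275 -0.0264]
```

View pics/s7c.png

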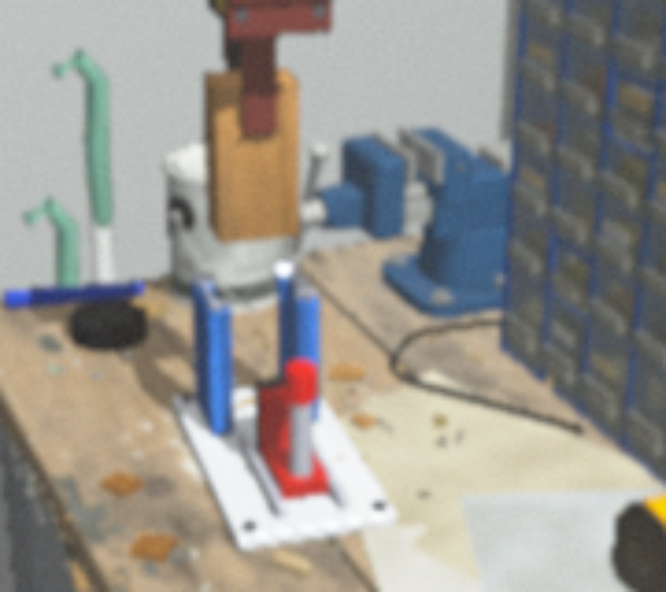

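The block is held upright above the posts (crop 252,155), with slot posts at (212,360) and (300,340). I'll nudge it into alignment and start down.

```bash
python3 -m inch '[{"linear":[0.001,0.005,0],"spin":0,"jaw":-0.25},{"linear":[0,0,-0.015],"spin":0,"jaw":-0.25},{"linear":[0,0,-0.015],"spin":0,"jaw":-0.25},{"linear":[0,0,-0.006],"spin":0,"jaw":-0.25},{"linear":[0,0,0],"spin":0,"jaw":-0.25},{"linear":[0,0,0],"spin":0,"jaw":-0.25},{"linear":[0,0,0],"spin":0,"jaw":-0.25}]'
python3 - <<'E'
from h import *
im=shot('side','s8'); W=world(im)
hsv=cv2.cvtColor(im['pixels'],cv2.COLOR_RGB2HSV)
R=(abs(W[...,0]-.48)<.1)&(abs(W[...,1]-.067)<.1)
c,s=np.array([.116,.993]),np.array([-.993,.116])
m=R&(W[...,2]>.125)&(W[...,2]<.22)&(hsv[...,0]>8)&(hsv[...,0]<25)&(hsv[...,1]>60)
p=W[m];q=p[:,:2]-[.4809,.0667]
for a in(q@c,q@s,p[:,2]): print(np.percentile(a,[2,10,50,90,98]).round(4))
for lo in np.arange(.12,.23,.02):
    k=(p[:,2]>lo)&(p[:,2]<lo+.02)&(abs((q@s))<.02)
    if k.sum()>5: print(lo.round(2),k.sum(),np.median((q@c)[k]).round(4),np.percentile(q[(p[:,2]>lo)&(p[:,2]<lo+.02)]@s,[1,99]).round(4))
print(env.get_state()['eef_pos'])
E
```

```text
time: 11.8
eef_pos: [0.482, 0.0679, 0.3835]
orientation: [3.141, 0.001, 3.027]
ft_force: [0.6, -0.2, -1.3]
opening: 0.0375
gripper_force: 30.0
[-0.0207 -0.0188 -0.0161 -0.0124  0.0037]
[-0.0299 -0.0246  0.0023  0.0264  0.0274]
[0.128  0.1359 0.1718 0.2073 0.2177]
0.12 77 -0.016 [-0.0299  0.0274]
0.14 104 -0.0165 [-0.0301  0.0275]
0.16 114 -0.0158 [-0.0297  0.0272]
0.18 118 -0.0164 [-0.0304  0.0275]
0.2 58 -0.0174 [-0.0303  0.0276]
[0.48202701 0.06794337 0.3835383 ]
```

```bash
python3 -m inch '[{"linear":[0,-0.0015,0],"spin":0,"jaw":-0.25},{"linear":[0,0,-0.005],"spin":0,"jaw":-0.25},{"linear":[0,0,-0.005],"spin":0,"jaw":-0.25},{"linear":[0,0,-0.005],"spin":0,"jaw":-0.25},{"linear":[0,0,0],"spin":0,"jaw":-0.25}]'; python3 -m inch '[{"linear":[0,0,-0.005],"spin":0,"jaw":-0.25},{"linear":[0,0,-0.005],"spin":0,"jaw":-0.25},{"linear":[0,0,0],"spin":0,"jaw":-0.25}]'
```

```text
time: 12.35
eef_pos: [0.4821, 0.0669, 0.3672]
orientation: [3.14, 0.0, 3.027]
ft_force: [1.8, 2.9, -1.5]
opening: 0.0379
gripper_force: 30.0
time: 12.65
eef_pos: [0.482, 0.0669, 0.3566]
orientation: [3.14, -0.001, 3.027]
ft_force: [2.2, 3.7, -2.9]
opening: 0.0376
gripper_force: 30.0
```

It has entered the slot with only small forces. I'll continue down.

```bash
python3 -m inch '[{"linear":[0.0004,0.0006,-0.008],"spin":0,"jaw":-0.25},{"linear":[0,0,-0.008],"spin":0,"jaw":-0.25},{"linear":[0,0,-0.008],"spin":0,"jaw":-0.25},{"linear":[0,0,-0.008],"spin":0,"jaw":-0.25},{"linear":[0,0,0],"spin":0,"jaw":-0.25}]'; python3 -m inch '[{"linear":[0,0,-0.008],"spin":0,"jaw":-0.25},{"linear":[0,0,-0.008],"spin":0,"jaw":-0.25},{"linear":[0,0,-0.008],"spin":0,"jaw":-0.25},{"linear":[0,0,-0.008],"spin":0,"jaw":-0.25},{"linear":[0,0,-0.008],"spin":0,"jaw":-0.25},{"linear":[0,0,0],"spin":0,"jaw":-0.25}]'
```

```text
time: 13.15
eef_pos: [0.4823, 0.0672, 0.3236]
orientation: [3.141, -0.002, 3.027]
ft_force: [2.9, 4.9, -4.7]
opening: 0.0374
gripper_force: 30.0
time: 13.75
eef_pos: [0.4822, 0.0672, 0.2835]
orientation: [3.141, -0.002, 3.027]
ft_force: [2.5, 6.1, -5.2]
opening: 0.038
gripper_force: 30.0
```

```bash
python3 -m inch '[{"linear":[0,0.0005,-0.004],"spin":0,"jaw":-0.25},{"linear":[0,0,-0.004],"spin":0,"jaw":-0.25},{"linear":[0,0,-0.003],"spin":0,"jaw":-0.25},{"linear":[0,0,0],"spin":0,"jaw":-0.25}]'; python3 -m inch '[{"linear":[0,0,-0.002],"spin":0,"jaw":-0.25},{"linear":[0,0,-0.002],"spin":0,"jaw":-0.25},{"linear":[0,0,0],"spin":0,"jaw":-0.25},{"linear":[0,0,0],"spin":0,"jaw":-0.25}]'
```

```text
time: 14.15
eef_pos: [0.4822, 0.0674, 0.2737]
orientation: [-3.141, -0.001, 3.027]
ft_force: [1.9, 2.8, -3.8]
opening: 0.0379
gripper_force: 30.0
time: 14.55
eef_pos: [0.4824, 0.0674, 0.2705]
orientation: [-3.141, -0.0, 3.027]
ft_force: [0.6, 1.5, -1.8]
opening: 0.038
gripper_force: 30.0
```

```bash
python3 -m inch '[{"linear":[0,0,-0.001],"spin":0,"jaw":-0.25},{"linear":[0,0,-0.001],"spin":0,"jaw":-0.25},{"linear":[0,0,0],"spin":0,"jaw":-0.25},{"linear":[0,0,0],"spin":0,"jaw":-0.25}]'
```

```text
time: 14.95
eef_pos: [0.4823, 0.0674, 0.2704]
orientation: [-3.141, 0.001, 3.027]
ft_force: [-4.0, 1.9, 7.6]
opening: 0.0382
gripper_force: 30.0
```

The block is seated (7.6 N upward). I'll release and rise.

```bash
python3 -m inch '[{"linear":[0,0,0.001],"spin":0,"jaw":-0.1},{"linear":[0,0,0],"spin":0,"jaw":0.1},{"linear":[0,0,0],"spin":0,"jaw":0.25},{"linear":[0,0,0],"spin":0,"jaw":0.25},{"linear":[0,0,0.02],"spin":0,"jaw":0.25},{"linear":[0,0,0.03],"spin":0,"jaw":0.25},{"linear":[0,0,0.04],"spin":0,"jaw":0.25},{"linear":[0,-0.03,0.04],"spin":0,"jaw":0.1},{"linear":[0,-0.05,0],"spin":0,"jaw":-0.5},{"linear":[0,-0.05,0],"spin":0,"jaw":-1},{"linear":[0,-0.05,0],"spin":0,"jaw":-1},{"linear":[0,-0.05,0],"spin":0,"jaw":-1}]'
python3 - <<'E'
from h import *
im=shot('top','t9'); W=world(im);Z=W[...,2]; hsv=cv2.cvtColor(im['pixels'],cv2.COLOR_RGB2HSV)
R=(abs(W[...,0]-.48)<.1)&(abs(W[...,1]-.067)<.06)
m=R&(Z>.1)&(Z<.135)&(hsv[...,0]>8)&(hsv[...,0]<25)&(hsv[...,1]>60)
p=W[m];print(m.sum(),np.percentile(p[:,2],[5,50,95]),cv2.minAreaRect((p[:,:2]*1000).astype(np.float32)))
m=(abs(W[...,0]-.47)<.06)&(W[...,1]<0)&(W[...,1]>-.12)&(Z>.098)&(Z<.12)
p=W[m];print('handle',m.sum(),p.mean(0) if m.sum() else 0)
im=shot('side','s9'); big=cv2.resize(im['pixels'][150:270,190:350],None,fx=4,fy=4); cv2.imwrite('pics/s9c.png',big[:,:,::-1])
E
```

```text
time: 16.15
eef_pos: [0.482, -0.1644, 0.3998]
orientation: [-3.141, 0.0, 3.027]
ft_force: [0.5, 1.0, 0.1]
opening: 0.0201
gripper_force: 0.0
323 [0.11427858 0.11979387 0.1237493 ] ((479.89996337890625, 66.88077545166016), (41.53789520263672, 58.0468864440918), 83.82240295410156)
handle 49 [ 0.4666225  -0.05402816  0.10714579]
```

View pics/s9c.png

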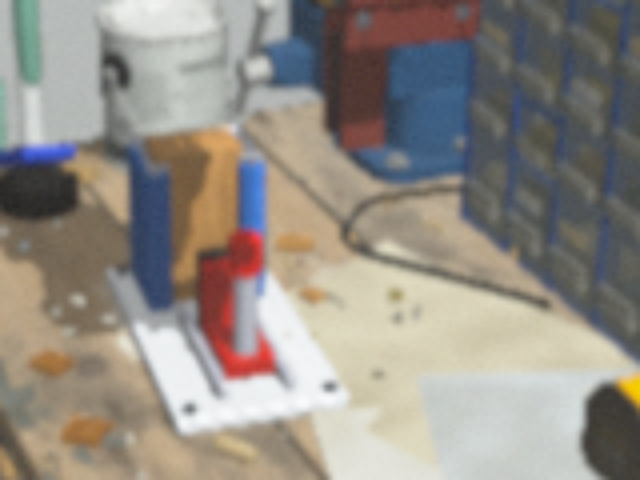

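The block is down in the slot (top at z = 0.120), and the red handle is at (245,250) in the crop. Next I'll bring closed fingers in behind the handle.

```bash
python3 -m inch '[{"linear":[-0.01,0.03,-0.03],"spin":0,"jaw":-1},{"linear":[-0.01,0.03,-0.03],"spin":0,"jaw":-1},{"linear":[0,0,-0.035],"spin":0,"jaw":-1},{"linear":[0,0,-0.035],"spin":0,"jaw":-1},{"linear":[0,0,0],"spin":0,"jaw":-1},{"linear":[0,0,0],"spin":0,"jaw":-1}]'; python3 -m inch '[{"linear":[0.001,0.01,0],"spin":0,"jaw":-1},{"linear":[0.001,0.01,0],"spin":0,"jaw":-1},{"linear":[0.001,0.01,0],"spin":0,"jaw":-1},{"linear":[0.001,0.01,0],"spin":0,"jaw":-1},{"linear":[0,0,0],"spin":0,"jaw":-1}]'
```

```text
time: 16.85
eef_pos: [0.4624, -0.102, 0.2701]
orientation: [3.141, -0.001, 3.027]
ft_force: [0.9, 0.2, 0.4]
opening: 0.0004
gripper_force: 0.0
time: 17.35
eef_pos: [0.4667, -0.0612, 0.2705]
orientation: [3.141, 0.001, 3.028]
ft_force: [-0.5, 0.4, -0.3]
opening: 0.0001
gripper_force: 0.0
```

```bash
python3 -m inch '[{"linear":[0.001,0.007,0],"spin":0,"jaw":-1},{"linear":[0.001,0.007,0],"spin":0,"jaw":-1}]'; python3 -m inch '[{"linear":[0.0005,0.005,0],"spin":0,"jaw":-1},{"linear":[0.0005,0.004,0],"spin":0,"jaw":-1}]'
python3 - <<'E'
from h import *
im=shot('side','s10'); big=cv2.resize(im['pixels'][150:270,190:350],None,fx=4,fy=4); cv2.imwrite('pics/s10c.png',big[:,:,::-1])
E
```

```text
time: 17.55
eef_pos: [0.4684, -0.0483, 0.2699]
orientation: [-3.141, -0.0, 3.026]
ft_force: [-1.4, -2.6, 1.7]
opening: 0.0005
gripper_force: 1.6
time: 17.75
eef_pos: [0.4694, -0.0391, 0.2698]
orientation: [-3.141, 0.0, 3.027]
ft_force: [0.4, -2.8, 1.8]
opening: 0.0006
gripper_force: 1.4
```

View pics/s10c.png

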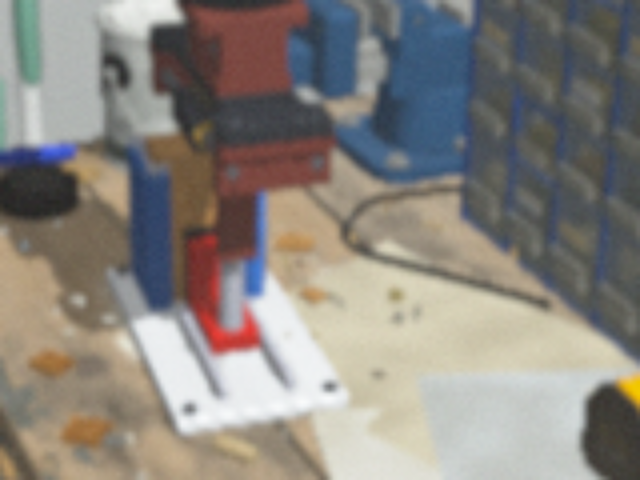

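The fingers are pushing the handle (crop 235,245) and the jaw is closing at about 3 N.

```bash
python3 -m inch '[{"linear":[0.0003,0.003,0],"spin":0,"jaw":-1},{"linear":[0.0003,0.003,0],"spin":0,"jaw":-1}]'; python3 -m inch '[{"linear":[0.0003,0.002,0],"spin":0,"jaw":-1},{"linear":[0.0002,0.002,0],"spin":0,"jaw":-1}]'; python3 -m inch '[{"linear":[0.0002,0.002,0],"spin":0,"jaw":-1}]'
```

```text
time: 18.0
eef_pos: [0.47, -0.0334, 0.2697]
orientation: [-3.141, 0.0, 3.027]
ft_force: [-0.5, -3.3, 1.8]
opening: 0.0005
gripper_force: 1.4
time: 18.2
eef_pos: [0.4705, -0.0294, 0.2697]
orientation: [-3.141, 0.0, 3.027]
ft_force: [-0.5, -4.1, 1.7]
opening: 0.0006
gripper_force: 1.6
time: 18.3
eef_pos: [0.4707, -0.0277, 0.2697]
orientation: [-3.14, 0.0, 3.026]
ft_force: [-1.8, -10.9, 1.6]
opening: 0.0004
gripper_force: 5.4
```

Force has risen to about 11 N, so contact is made. One more small squeeze.

```bash
python3 -m inch '[{"linear":[0.0001,0.001,0],"spin":0,"jaw":-1},{"linear":[0.0001,0.001,0],"spin":0,"jaw":-1},{"linear":[0,0,0],"spin":0,"jaw":-1},{"linear":[0,0,0],"spin":0,"jaw":-1}]'
```

```text
time: 18.7
eef_pos: [0.4708, -0.0271, 0.2698]
orientation: [-3.136, 0.0, 3.025]
ft_force: [-0.3, -12.0, 1.6]
opening: 0.0008
gripper_force: 6.1
```

```bash
python3 -m inch '[{"linear":[0.0001,0.002,0],"spin":0,"jaw":-1},{"linear":[0,0,0],"spin":0,"jaw":-1},{"linear":[0,0,0],"spin":0,"jaw":-1}]'; python3 -m inch '[{"linear":[-0.001,-0.01,0],"spin":0,"jaw":-1},{"linear":[-0.003,-0.03,0],"spin":0,"jaw":-1},{"linear":[-0.003,-0.03,0],"spin":0,"jaw":-1},{"linear":[0,-0.03,0.03],"spin":0,"jaw":-1},{"linear":[0,-0.03,0.04],"spin":0,"jaw":-1},{"linear":[0,-0.05,0.04],"spin":0,"jaw":-1},{"linear":[0,-0.05,0],"spin":0,"jaw":-1},{"linear":[0,0,0],"spin":0,"jaw":-1},{"linear":[0,0,0],"spin":0,"jaw":-1},{"linear":[0,0,0],"spin":0,"jaw":-1}]'
python3 - <<'E'
from h import *
im=shot('top','t11'); W=world(im);Z=W[...,2]; hsv=cv2.cvtColor(im['pixels'],cv2.COLOR_RGB2HSV)
c=np.array([.116,.993])
m=(abs(W[...,0]-.48)<.1)&(abs(W[...,1]-.067)<.06)&(Z>.1)&(Z<.135)&(hsv[...,0]>8)&(hsv[...,0]<25)&(hsv[...,1]>60)
p=W[m];r=cv2.minAreaRect((p[:,:2]*1000).astype(np.float32));print(m.sum(),np.median(p[:,2]),r)
m=(abs(W[...,0]-.47)<.06)&(W[...,1]<.04)&(W[...,1]>-.12)&(Z>.098)&(Z<.113)&((hsv[...,0]<8)|(hsv[...,0]>172))
h=W[m].mean(0);print('handle',m.sum(),h,'travel',(h[:2]-[.4666,-.0540])@c,'to slot',([.4809,.0667]-h[:2])@c)
E
```

```text
time: 19.0
eef_pos: [0.4708, -0.0263, 0.2698]
orientation: [-3.133, 0.0, 3.023]
ft_force: [-1.8, -19.5, 0.7]
opening: 0.0003
gripper_force: 9.5
time: 20.0
eef_pos: [0.4641, -0.2415, 0.3701]
orientation: [3.14, -0.001, 3.028]
ft_force: [-0.1, -0.0, -0.4]
opening: 0.0008
gripper_force: 0.0
330 0.12000560823438716 ((480.10357666015625, 68.90852355957031), (39.63352966308594, 58.35794448852539), 84.01927947998047)
handle 46 [ 0.47200641 -0.01037063  0.10698769] travel 0.043951102756296184 to slot 0.07756279724370381
```

The handle sits 77.6 mm from the slot centre against 77.5 mm when snug. The block is upright with its top at 0.120 and the arm is clear, so I'll hand in.

```bash
python3 -c "
from rig import env
print(env.hand_in())"
```

```text
the job is handed in; nothing more can be done
None
```

I handed the job in: the offcut stands on end in the slot, seated gently on the base plate and released, and the red jaw measures snug against it (handle 77.6 mm from slot centre, 77.5 mm expected). I never touched the pliers, measure or tape; `hand_in()` returned no verdict, so the judging result isn't known.

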